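# Level the plaster-pouring board

## Task

Plaster is about to be poured on the white board, so it must be level: gently stand the pocket spirit level (never drop it), vial up, on the open middle of the board, in line from the black foot knob to the two set feet at the other end. Let go of it and turn the foot knob until the bubble rests between the two vial lines. Then press the level down on the board with light, steady finger pressure, so that it sits flat, and finish like that, still pressing, with the bubble still between the lines; leave the pot, ring, jug and scraper alone.

Things in the scene. Friction and masses are not known exactly. Their poses are not given: they have to be found in the camera images.
- level_mid (a point): Centre (half-way up) of the loose pocket spirit level: straight aluminium bar 180 mm long (its x), 28 mm wide (y), 45 mm high (z), about 0.3 kg, with black end caps. It starts upright on the bench, vial up. Its flat 180 x 28 mm underside is 22.5 mm below this point. It can be gripped across its width anywhere along its length.
- vial_top (a point): Middle of the level's top, 22.5 mm above its centre: here a yellow-green vial with two black lines lies along the level's x, in a solid clear block 56 mm long, flush with the top. The level may be pressed anywhere on its top.
- bubble (a joint): Place of the bubble in the vial along the level's own x, m: 0 is centred, positive towards the level's +x end, stops at +-0.0145. It goes to the higher end, 1 mm per mrad of slope, and settles in about 1 s. The bubble, pale with a dark edge, 13 mm long, lies between the lines, 17 mm apart, while within +-2 mm of 0.
- board_mid (a point): Middle of the open part of the board's top face, where the level's centre belongs; z is square to the face, y points to the set feet. White-faced plywood board 260 mm (x) by 360 mm (y), 24 mm thick, its top about 46 mm above the bench. From this point it reaches 135 mm to +y, 225 mm to -y and 130 mm to either side in x.
- board_pivot (a point): Point on the board's top face midway between the two set feet, over the line about which the board tilts, 95 mm to +y of the open middle. The foot knob stands 270 mm to -y of this point. Only the slope along the board's y is adjustable; across it is true. At the start the knob end is too low, by 5 to 10 mrad.
- knob_grip (a point): Centre (half-way up) of the black fluted round foot knob: 52 mm diameter, 26 mm high, axis upright, underside 16 to 19 mm above the board. It keeps its own height and place when turned. Clockwise seen from above raises the board's knob end, 5 mm a turn: the bubble moves 2.95 mm per radian towards the knob end. Turns stiffly (0.1 N m), stays where left.
- pot: Bystander: open terracotta cylinder pot, 88 mm diameter, 118 mm high; origin at the centre of its underside.
- cottle: Bystander: white plastic casting ring, 150 mm diameter, 45 mm high, lying flat; origin at the centre of its underside.
- jug: Bystander: blue mug, 90 mm diameter, 100 mm high, handle to its +y; origin at the centre of its underside.
- scraper: Bystander: wooden-handled spatula lying flat along its x; origin in its middle, on the bench.
Things that resemble listed ones, but are neither listed nor needed, are in the scene too. Several things look just like the part that bears level_mid: the one meant starts farthest from the robot's base.

How it is judged:
By the outcome, as a careful person would: the job done as asked, in the order asked, and still so for the second after the job is handed in, while the arm keeps its last pose, push and grip.
It also fails if it takes over 69 s, if anything falls off the work surface, if the arm or the gripper's body presses on something with over 40 N, if the wrist force passes 120 N, or if a joint passes its speed limit or range.

## Robot

A 6-joint arm with a two-finger parallel gripper is mounted at the origin on the work surface. World frame = base frame: x ahead of the robot, y to its left, z up, the work surface at z = 0. Lengths are in m, angles in rad, forces in N, time in s.
With the tool pointing down it reaches from about 0.4 to 0.825 m from the base axis. Payload 7 kg.
Tool frame: the origin (TCP) lies at the very end of the fingers, on their centre line; the grasp point (between the pads) lies 19 mm behind it; y points along the fingers, z is the direction in which the jaws open and shut, and the axes are right-handed (so a half turn about y gives the same grasp; the last joint's range is limited). The gripper opens to 88 mm and grips with 3 to 60 N. Pads are 19 mm wide; open, the fingers measure 130 mm over their backs; the gripper's body (78 mm by 193 mm) begins 47 mm behind the grasp point.
Start: joints at [1.474, 0.359, 0.012, 0, -1.224, -0.288], TCP at [0.253, 0.626, 0.227] pointing down, gripper open.
Joint ranges: [-3.07, 3.07], [-1.43, 2.12], [-1.02, 1.25], [-3.03, 1.67], [-3.05, -0], [-3.03, 3.03]. Speed limits (rad/s): [2.39, 2.39, 3.01, 3.14, 3.14, 3.14].

## Interface

Orientations are given as [roll, pitch, yaw] about the fixed x, y, z axes, in that order (R = Rz(yaw) Ry(pitch) Rx(roll)).
In Python, from station import get_state, grab_frame, job_done, regions_of gives the robot as it stands.
- The arm moves only by the tool drive_tool, never from a script. Its argument "rows" is a list of rows, each a list of 3 entries, a list of its own where there are three numbers: the shift along the world's x, y, z as a fraction of full scale, then the turn about the world's z as a fraction of full scale, then the opening, from 0 (shut) to 1 (fully open). A call has 1 to 12 rows; each row is the pose to reach, as a shift and turn from the pose commanded when the call began; what a row does not reach only later rows make up. Full scale, the value 1, is 30 cm for a shift and 90 degrees for a turn. A row lasts 1/10 s, in which the tool goes at most 50 mm and 8.59 degrees, less where a joint would pass 70% of its speed; a pose out of reach is approached as far as the arm can. A call with a number of a shift or a turn outside -1 to 1 is refused whole. A call with a gripper value outside its range is refused whole. The fingers move at their own pace and stop on an object; "newtons" is the grip in N (left out, the last holds). Time passes only in rows, so rows that repeat a pose let the fingers close. It gives the time, the measured TCP pose, the force and the opening at its end, in the units of the state.
- get_state(): the state, without advancing time (a new reading comes with each control period).
- grab_frame(name): name is "scene" or "top" or "wrist"; returns a dict with "img" (480x640x3 uint8, blue, green, red), "fx", "fy", "cx", "cy" (pixels), "T" (4x4, takes a point from camera to world coordinates); the wrist camera has in their place "hand_eye" (4x4, takes a point from camera to tool coordinates, whose origin is the TCP and whose axes are the tool frame's). Camera axes: x right, y down, z forward; pixel columns grow to the right and rows downward; lengths in m; the calibration is good to about 2 mm. The wrist camera is an equidistant fisheye: a pixel r from the principal point sees the ray r / f radians off the axis. A picture is of the moment at which its call begins: read the wrist's pose just before it. There is no depth.
- job_done(): hands the job in, once; it reports no verdict.
Trained networks look in a picture, given as the dict that the camera call returned (one of the last four; its "shot" number tells which), for a name from the list of things; names that differ only in an ending like _2 or _b are one class to them, and where a whole thing is asked for, a point or a joint stands for the part that bears it (a point fixed in the world has none). Each returns a list of dicts, best first, with "confidence" (0 to 1); they miss things now and then, are a little off and sometimes report something else, mostly with a low value. They report only what shows in the picture. A call takes as long as a camera call. They do not tell look-alikes from the thing itself.
- regions_of(picture, thing): "pixels" (480x640 bool, what is visible of it) and "box" ([left, top, right, bottom] in pixels, round what is visible of it).
The state is a dict: "t": time; "q": joint angles; "qd": joint speeds; "joint_efforts": joint torques, N m; "eef_pos": TCP position; "ee_rot": TCP orientation; "force": force on the tool from outside, world axes, zero at the start; "moment": the same for the moment, N m; "width": finger opening in m.
Only numpy, scipy, OpenCV 4.12 (cv2) and the standard library are available. Lean on these libraries where they do the work, as an engineer would, in place of code of your own. Each camera call takes 0.05 s, during which the arm holds its last target. There are 200 camera calls.

## Working session

There is one attempt and no reset: what is moved stays moved. The work goes in short steps, Python scripts to look and compute and a tool call to move; the robot and the scene stay as the last step left them, time stands still between calls to the robot, and variables do not carry over. Pictures are saved under pics/ and viewed, about 8 in all and at most 12, crops included, and the job is handed in when it is done.

Besides the shell and the picture viewer there is one more tool, called after "Call:" as name([rows], argument=value, ...), one row to a line, values as JSON. drive_tool: Moves the arm, as the interface text tells. Its arguments: {"type":"object","properties":{"rows":{"type":"array"},"newtons":{"type":"number"}},"required":["rows"]}

```bash
ls; mkdir -p pics
cat > h.py <<'E'
import numpy as np,cv2
from station import *
def ray(f,u,v):
    T=np.array(f["T"]);d=np.array([(u-f["cx"])/f["fx"],(v-f["cy"])/f["fy"],1.]);return T[:3,3],T[:3,:3]@d
def onz(f,u,v,z):
    o,d=ray(f,u,v);return o+d*(z-o[2])/d[2]
def pix(f,p):
    T=np.array(f["T"]);c=T[:3,:3].T@(np.array(p)-T[:3,3]);return f["fx"]*c[0]/c[2]+f["cx"],f["fy"]*c[1]/c[2]+f["cy"]
E
python3 - <<'E'
from h import *
s=get_state();print(s["t"],s["eef_pos"],s["ee_rot"],s["force"],s["width"])
for n in("top","scene"):
    f=grab_frame(n);cv2.imwrite(f"pics/{n}0.png",f["img"]);print(n,np.round(f["T"],3).tolist(),f["fx"])
    for t in("level_mid","knob_grip","pot","cottle","jug","scraper"):
        for r in regions_of(f,t):
            m=r["pixels"];v,u=np.nonzero(m)
            if len(u)==0: continue
            rc=cv2.minAreaRect(np.c_[u,v].astype(np.float32))
            z={"level_mid":.045,"knob_grip":.076}.get(t,0.05)
            print(t,round(r["confidence"],2),r["box"],[np.round(x,1) for x in rc],np.round(onz(f,*rc[0],z),3))
E
```

```text
pics
0.0 [0.25320095 0.62518811 0.22563346] [-1.56917198e+00  1.15757532e-04  2.75669569e+00] [-0.71416843 -0.18200027  0.27292412] 0.08712898111456126
top [[-0.009, -0.985, 0.174, 0.272], [-1.0, 0.008, -0.007, 0.003], [0.005, -0.174, -0.985, 1.426], [0.0, 0.0, 0.0, 1.0]] 574.8870783484558
level_mid 0.72 [396.9, 317.5, 457.0, 380.9] [array([426.7, 348. ]), array([15.3, 76.6]), np.float64(41.2)] [ 0.251 -0.247  0.045]
level_mid 0.66 [210.4, 228.2, 231.8, 296.6] [array([221.4, 263. ]), array([75.1, 15. ]), np.float64(81.9)] [0.457 0.242 0.045]
knob_grip 0.94 [384.6, 195.8, 406.1, 218.4] [array([394.5, 207.5]), array([21., 21.]), np.float64(90.0)] [ 0.584 -0.177  0.076]
pot 0.82 [200.8, 135.0, 237.4, 183.1] [array([220.8, 158.1]), array([46.1, 36.9]), np.float64(76.0)] [0.719 0.248 0.05 ]
cottle 0.84 [95.2, 235.0, 163.0, 295.1] [array([127.2, 264.1]), array([64.8, 61.7]), np.float64(26.6)] [0.455 0.467 0.05 ]
cottle 0.27 [143.9, 332.3, 200.6, 375.1] [array([172.5, 352.8]), array([40.2, 53.3]), np.float64(87.0)] [0.245 0.351 0.05 ]
jug 0.58 [146.0, 332.8, 199.4, 376.4] [array([172. , 352
[... 626 characters left out ...]
, 322.8] [array([310. , 311.5]), array([23., 24.]), np.float64(90.0)] [ 0.582 -0.176  0.076]
pot 0.76 [438.8, 206.1, 480.3, 265.7] [array([460.5, 235.7]), array([37.5, 57.7]), np.float64(4.1)] [0.706 0.261 0.05 ]
cottle 0.9 [388.5, 149.0, 444.0, 189.4] [array([416.5, 170.5]), array([41., 53.]), np.float64(90.0)] [0.476 0.442 0.05 ]
jug 0.86 [313.8, 133.2, 355.0, 181.6] [array([334.5, 158. ]), array([46., 41.]), np.float64(90.0)] [0.254 0.357 0.05 ]
jug 0.64 [339.0, 191.6, 404.1, 228.6] [array([371.5, 210. ]), array([70.2, 20.7]), np.float64(16.3)] [0.475 0.217 0.05 ]
scraper 0.62 [91.9, 312.6, 125.7, 424.8] [array([108.5, 368.5]), array([109.,  31.]), np.float64(90.0)] [ 0.343 -0.515  0.05 ]
```

```bash
python3 -c "
import cv2,numpy as np
a=cv2.imread('pics/top0.png');b=cv2.imread('pics/scene0.png')
" ; ls pics
```

```text
scene0.png
top0.png
```

View pics/top0.png

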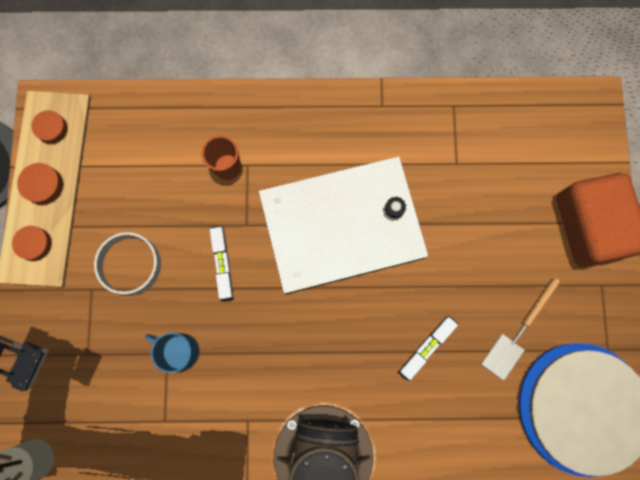

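View pics/scene0.png

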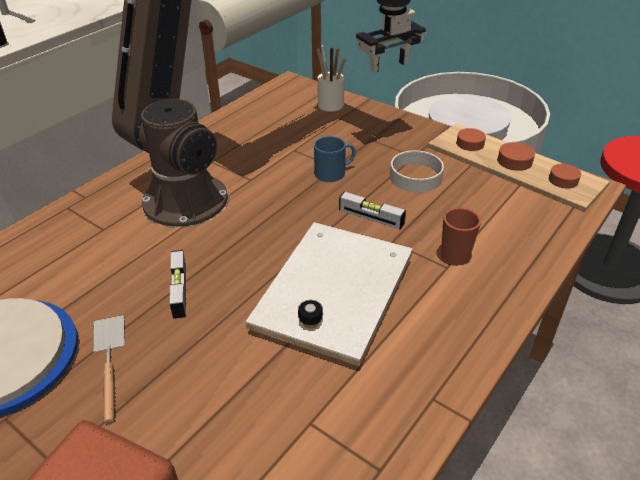

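```bash
cat > m.py <<'E'
from h import *
f=grab_frame("top");im=f["img"].astype(int)
m=((im.min(2)>165)).astype(np.uint8);n,l,st,c=cv2.connectedComponentsWithStats(m)
k=l[225,300];b=(l==k).astype(np.uint8);print("area",st[k])
cs,_=cv2.findContours(b,0,1);h=cv2.convexHull(max(cs,key=cv2.contourArea)).reshape(-1,2)
P=np.array([onz(f,*p,.046)[:2] for p in h]).astype(np.float32)
rc=cv2.minAreaRect(P);bx=cv2.boxPoints(rc);print("board",rc[0],rc[1],rc[2],bx.round(3).tolist())
r=[r for r in regions_of(f,"knob_grip")][0];v,u=np.nonzero(r["pixels"]);kn=onz(f,u.mean(),v.mean(),.078)[:2]
c0=np.array(rc[0]);e=(bx[1]-bx[0],bx[2]-bx[1]);e=max(e,key=np.linalg.norm);e/=np.linalg.norm(e)
if e@(kn-c0)>0:e=-e
print("knob",kn,"rel",(kn-c0)@e,np.cross(e,kn-c0)); mid=c0+e*.045;print("ydir",e,np.arctan2(e[1],e[0]),"mid",mid,"pivot",mid+.095*e,"knob pred",mid-.175*e)
for r in regions_of(f,"level_mid"):
    v,u=np.nonzero(r["pixels"]);Q=np.array([onz(f,a,b,.03)[:2] for a,b in zip(u,v)]);
    rc=cv2.minAreaRect(Q.astype(np.float32));w,V=np.linalg.eigh(np.cov(Q.T));print("level",r["confidence"],rc,np.arctan2(V[1,1],V[0,1]))
w=grab_frame("wrist");print(np.round(w["hand_eye"],3).tolist(),w["fx"],w["cx"],w["cy"]);print(get_state()["ee_rot"],get_state()["t"])
E
python3 m.py
```

```text
area [  259   157   168   136 14814]
board (0.5533483624458313, -0.05192457139492035) (0.2599722445011139, 0.3596039116382599) 13.961458206176758 [[0.3840000033378601, 0.09099999815225601], [0.47099998593330383, -0.257999986410141], [0.7229999899864197, -0.19499999284744263], [0.6359999775886536, 0.15399999916553497]]
knob [ 0.58431174 -0.17692125] rel -0.1287745611842429 0.00010919068580166752
ydir [-0.24126922  0.9704582 ] 1.8144699 mid [ 0.54249125 -0.00825395] pivot [0.51957067 0.08393958] knob pred [ 0.58471336 -0.17808414]
level 0.96 ((0.2529757022857666, -0.2517531216144562), (0.03775421530008316, 0.1856047660112381), 47.36576461791992) 2.3877273128584164
level 0.72 ((0.459173321723938, 0.24491512775421143), (0.1863795667886734, 0.03583904355764389), 8.62861156463623) -2.9839616651838967
level 0.31 ((0.5959720611572266, -0.18315905332565308), (0.05261673778295517, 0.051075924187898636), 89.55054473876953) 2.422612108967039
[[0.001, 0.964, 0.265, -0.071], [0.0, -0.265, 0.964, -0.157], [1.0, -0.001, -0.0, -0.001], [0.0, 0.0, 0.0, 1.0]] 371.64829954431775 324.71764939450065 234.51286818530787
[-1.57082471e+00 -2.43423024e-05  2.75676692e+00] 0.9m.py:11: DeprecationWarning: Arrays of 2-dimensional vectors are deprecated. Use arrays of 3-dimensional vectors instead. (deprecated in NumPy 2.0)
  print("knob",kn,"rel",(kn-c0)@e,np.cross(e,kn-c0)); mid=c0+e*.045;print("ydir",e,np.arctan2(e[1],e[0]),"mid",mid,"pivot",mid+.095*e,"knob pred",mid-.175*e)
```

Call:
drive_tool([
  [[0.1, -0.2, 0], 0.05, 1],
  [[0.2, -0.4, 0], 0.12, 1],
  [[0.34, -0.64, 0], 0.2, 1],
  [[0.45, -0.85, 0], 0.27, 1],
  [[0.55, -1, 0], 0.33, 1],
  [[0.6, -1, -0.1], 0.34, 1],
  [[0.68, -1, -0.2], 0.34, 1],
], newtons=15)

```text
t: 1.6
eef_pos: [0.436, 0.3414, 0.1875]
ee_rot: [-1.575, 0.004, -2.991]
force: [1.1, 1.9, 0.3]
width: 0.0875
```

Call:
drive_tool([
  [[0, -0.15, 0], 0, 1],
  [[0, -0.27, 0], 0, 1],
  [[0, -0.27, 0], 0, 1],
  [[0, -0.27, 0], 0, 1],
])

```text
t: 2.0
eef_pos: [0.4349, 0.2611, 0.1855]
ee_rot: [-1.572, 0.001, -2.994]
force: [0.1, 0.3, 0.5]
width: 0.0877
```

```bash
cat >> h.py <<'E'
from scipy.spatial.transform import Rotation as Ro
def wcam(s,w):
    T=np.eye(4);T[:3,:3]=Ro.from_euler("xyz",s["ee_rot"]).as_matrix();T[:3,3]=s["eef_pos"];return T@np.array(w["hand_eye"])
def wonz(T,w,u,v,z):
    d=np.array([u-w["cx"],v-w["cy"]]);r=np.hypot(*d);a=r/w["fx"];d=np.r_[d/max(r,1e-9)*np.sin(a),np.cos(a)]
    d=T[:3,:3]@d;return T[:3,3]+d*(z-T[2,3])/d[2]
def wpix(T,w,p):
    c=T[:3,:3].T@(np.array(p)-T[:3,3]);r=np.hypot(c[0],c[1]);a=np.arctan2(r,c[2])*w["fx"];return w["cx"]+c[0]/r*a,w["cy"]+c[1]/r*a
E
python3 - <<'E'
from h import *
s=get_state();w=grab_frame("wrist");T=wcam(s,w);print(s["eef_pos"],s["ee_rot"],s["q"])
im=w["img"].copy()
for r in regions_of(w,"level_mid"):
    if r["confidence"]<.3: continue
    v,u=np.nonzero(r["pixels"]);Q=np.array([wonz(T,w,a,b,.045)[:2] for a,b in zip(u,v)]);
    rc=cv2.minAreaRect(Q.astype(np.float32));W,V=np.linalg.eigh(np.cov(Q.T));print("level",r["confidence"],r["box"],rc,np.arctan2(V[1,1],V[0,1]))
    cs,_=cv2.findContours(r["pixels"].astype(np.uint8),0,1);cv2.drawContours(im,cs,-1,(0,0,255),1)
a=0.1545;e=np.array([np.cos(a),np.sin(a)]);n=np.array([-e[1],e[0]])
for i in(-1,1):
  for j in(-1,1):
    p=np.r_[np.array([.457,.243])+i*.09*e+j*.014*n,.045];q=wpix(T,w,p);cv2.circle(im,(int(q[0]),int(q[1])),3,(255,0,0),-1)
cv2.imwrite("pics/w1.png",im)
E
```

```text
[0.43494399 0.26108637 0.18554952] [-1.57153113e+00  9.10850829e-04 -2.99365674e+00] [ 9.28448097e-01  1.13829074e-01 -4.12609637e-01  1.37490249e-04
 -1.04319337e+00  7.90215325e-01]
level 0.61 [330.5, 86.9, 368.5, 301.3] ((0.45727577805519104, 0.2470746487379074), (0.18096761405467987, 0.030265571549534798), 9.231302261352539) -2.9817251773622253
```

View pics/w1.png

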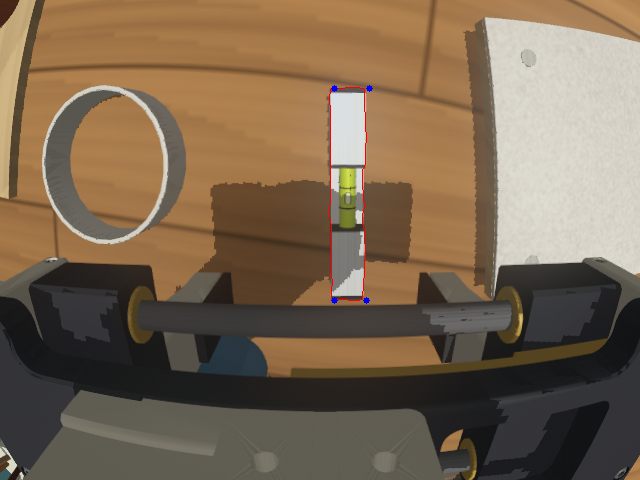

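Call:
drive_tool([
  [[0.04, -0.03, -0.1], 0.008, 1],
  [[0.073, -0.048, -0.2], 0.008, 1],
  [[0.073, -0.048, -0.33], 0.008, 1],
  [[0.073, -0.048, -0.45], 0.008, 1],
  [[0.073, -0.048, -0.53], 0.008, 1],
  [[0.073, -0.048, -0.567], 0.008, 1],
  [[0.073, -0.048, -0.567], 0.008, 1],
  [[0.073, -0.048, -0.567], 0.008, 1],
])

```text
t: 2.9
eef_pos: [0.457, 0.2482, 0.0157]
ee_rot: [-1.571, 0.001, -2.979]
force: [0.0, 0.9, -0.4]
width: 0.0877
```

Call:
drive_tool([
  [[0, 0, 0], 0, 0.5],
  [[0, 0, 0], 0, 0.2],
  [[0, 0, 0], 0, 0.2],
  [[0, 0, 0], 0, 0.2],
  [[0, 0, 0], 0, 0.2],
  [[0, 0, 0], 0, 0.2],
  [[0, 0, 0], 0, 0.2],
  [[0, 0, 0], 0, 0.2],
], newtons=20)

```text
t: 3.7
eef_pos: [0.4564, 0.247, 0.0149]
ee_rot: [-1.57, -0.0, -2.98]
force: [0.1, -3.0, 1.2]
width: 0.0293
```

Call:
drive_tool([
  [[0, 0, 0], 0, 0.0],
  [[0, 0, 0], 0, 0.0],
  [[0, 0, 0], 0, 0.0],
  [[0, 0, 0.03], 0, 0.0],
  [[0, 0, 0.1], 0, 0.0],
  [[0, 0, 0.2], 0, 0.0],
  [[0, 0, 0.33], 0, 0.0],
  [[0, 0, 0.4], 0, 0.0],
  [[0, 0, 0.4], 0, 0.0],
])

```text
t: 4.6
eef_pos: [0.4578, 0.2487, 0.1387]
ee_rot: [-1.575, 0.005, -2.979]
force: [0.9, 0.1, -3.1]
width: 0.0274
```

Call:
drive_tool([
  [[0.02, -0.06, 0], -0.09, 0],
  [[0.05, -0.15, 0], -0.18, 0],
  [[0.08, -0.25, 0], -0.27, 0],
  [[0.11, -0.35, 0], -0.36, 0],
  [[0.14, -0.45, 0], -0.45, 0],
  [[0.17, -0.55, 0], -0.54, 0],
  [[0.21, -0.65, 0], -0.63, 0],
  [[0.24, -0.75, 0], -0.72, 0],
  [[0.27, -0.82, 0], -0.81, 0],
  [[0.282, -0.856, 0], -0.9, 0],
  [[0.282, -0.856, -0.02], -0.949, 0],
  [[0.282, -0.856, -0.04], -0.949, 0],
])

```text
t: 5.8
eef_pos: [0.5402, -0.0102, 0.1215]
ee_rot: [-1.569, -0.0, 1.81]
force: [-0.4, -0.5, -3.4]
width: 0.0277
```

Run:
```python
from h import *
s=get_state();w=grab_frame("wrist");T=wcam(s,w);print(s["eef_pos"],s["ee_rot"],s["q"],s["force"])
im=w["img"].copy()
mid=np.array([.5425,-.008]);e=np.array([-.2413,.9705]);n=np.array([e[1],-e[0]])
for i,j,z in((-.225,-.13,.046),(-.225,.13,.046),(.135,-.13,.046),(.135,.13,.046),(-.175,0,.09)):
    q=wpix(T,w,np.r_[mid+i*e+j*n,z]);cv2.circle(im,(int(q[0]),int(q[1])),3,(255,0,0),-1)
cv2.imwrite("pics/w2.png",im)
```

```text
[ 0.54024272 -0.0101682   0.12151454] [-1.56894808e+00 -4.35582719e-04  1.81034872e+00] [ 3.43586957e-01  2.34501232e-01 -4.25550236e-01 -7.90284595e-04
 -9.12538030e-01 -1.03550155e-01] [-0.37340774 -0.54482789 -3.44033214]
```

View pics/w2.png

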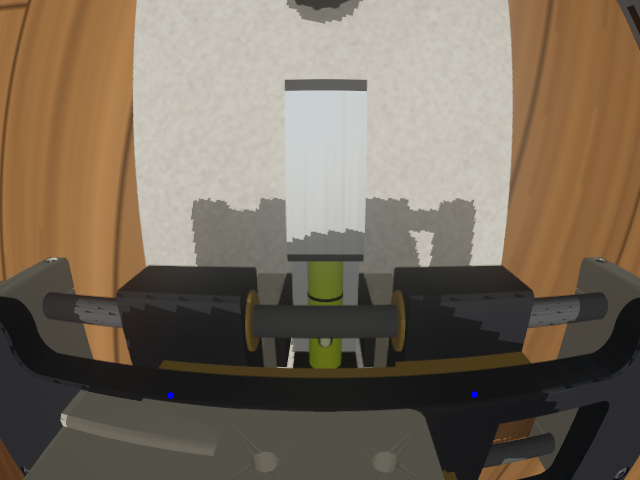

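Call:
drive_tool([
  [[0.007, 0.007, -0.05], 0.002, 0],
  [[0.007, 0.007, -0.11], 0.002, 0],
  [[0.007, 0.007, -0.15], 0.002, 0],
  [[0.007, 0.007, -0.17], 0.002, 0],
  [[0.007, 0.007, -0.18], 0.002, 0],
  [[0.007, 0.007, -0.185], 0.002, 0],
  [[0.007, 0.007, -0.19], 0.002, 0],
])

```text
t: 6.55
eef_pos: [0.5436, -0.0074, 0.0664]
ee_rot: [-1.572, 0.0, 1.816]
force: [-0.3, 0.4, -2.9]
width: 0.0279
```

Call:
drive_tool([
  [[0, 0, -0.004], 0, 0],
  [[0, 0, -0.008], 0, 0],
  [[0, 0, -0.011], 0, 0],
  [[0, 0, -0.014], 0, 0],
  [[0, 0, -0.014], 0, 0],
])

```text
t: 7.05
eef_pos: [0.5431, -0.0076, 0.0617]
ee_rot: [-1.571, -0.0, 1.816]
force: [0.3, -0.8, -3.2]
width: 0.0275
```

Call:
drive_tool([
  [[0, 0, -0.002], 0, 0],
  [[0, 0, -0.004], 0, 0],
  [[0, 0, -0.004], 0, 0],
])

```text
t: 7.35
eef_pos: [0.5433, -0.0076, 0.0607]
ee_rot: [-1.571, 0.0, 1.816]
force: [0.5, -1.0, -1.3]
width: 0.0276
```

Call:
drive_tool([
  [[0, 0, -0.002], 0, 0],
  [[0, 0, -0.003], 0, 0],
  [[0, 0, -0.003], 0, 0],
])

```text
t: 7.65
eef_pos: [0.5435, -0.0077, 0.06]
ee_rot: [-1.571, 0.0, 1.816]
force: [-0.3, -1.8, 2.6]
width: 0.028
```

Call:
drive_tool([
  [[0, 0, 0], 0, 0.4],
  [[0, 0, 0], 0, 0.5],
  [[0, 0, 0], 0, 0.7],
  [[0, 0, 0], 0, 0.9],
  [[0, 0, 0.05], 0, 1],
  [[0, 0, 0.15], 0, 1],
  [[0, 0, 0.3], 0, 1],
  [[0, 0, 0.3], 0, 1],
])

```text
t: 8.45
eef_pos: [0.5468, -0.0069, 0.1556]
ee_rot: [-1.58, 0.001, 1.817]
force: [0.6, -0.6, 0.7]
width: 0.0843
```

Call:
drive_tool([
  [[-0.03, 0.1, 0], 0, 1],
  [[-0.07, 0.227, -0.08], 0, 1],
  [[-0.07, 0.227, -0.12], 0, 1],
  [[-0.07, 0.227, -0.12], 0, 1],
  [[-0.07, 0.227, -0.12], 0, 1],
])

```text
t: 8.95
eef_pos: [0.5224, 0.0602, 0.1138]
ee_rot: [-1.57, 0.0, 1.816]
force: [-0.3, -0.8, -0.1]
width: 0.0874
```

```bash
cat > b.py <<'E'
from h import *
import sys
s=get_state();w=grab_frame("wrist");T=wcam(s,w);print(s["t"],s["eef_pos"],s["ee_rot"],s["q"][5],s["force"])
im=w["img"]
# rectified top-down patch of the z=.091 plane, 0.25 mm/px, board y to the right
ctr=np.array([.5425,-.008]);e=np.array([-.2413,.9705]);n=np.array([e[1],-e[0]])
L=np.arange(-.1,.1,.0005)*1;S=np.arange(-.03,.03,.0005)
mx=np.zeros((len(S),len(L)),np.float32);my=mx.copy()
for i,b in enumerate(S):
    for j,a in enumerate(L): mx[i,j],my[i,j]=wpix(T,w,np.r_[ctr+a*e-b*n,.091])
o=cv2.remap(im,mx,my,cv2.INTER_LINEAR)
for t in("bubble","level_mid"):
    for r in regions_of(w,t)[:2]:
        v,u=np.nonzero(r["pixels"]);Q=np.array([wonz(T,w,a,b,.091)[:2] for a,b in zip(u,v)])-ctr;print(t,r["confidence"],r["box"],"along/across mm",((Q@e).mean()*1e3).round(1),((Q@n).mean()*1e3).round(1),[(np.ptp(Q@e)*1e3).round(1),(np.ptp(Q@n)*1e3).round(1)])
o=cv2.resize(o,None,fx=2,fy=2,interpolation=cv2.INTER_CUBIC);z=cv2.resize(o[:,280:520],(800,400),interpolation=cv2.INTER_CUBIC);cv2.imwrite(sys.argv[1],np.vstack([o,z])[:600])
E
python3 b.py pics/b1.png
```

```text
8.95 [0.5224302  0.06024214 0.11376067] [-1.57048495e+00  4.23718286e-04  1.81620259e+00] -0.24325895049849075 [-0.32065972 -0.79906278 -0.09943033]
bubble 0.8 [313.0, 140.9, 326.5, 160.2] along/across mm 9.6 1.1 [np.float64(9.2), np.float64(4.3)]
level_mid 0.81 [287.8, 0.0, 347.1, 310.0] along/across mm 9.0 1.3 [np.float64(157.6), np.float64(28.1)]
```

View pics/b1.png

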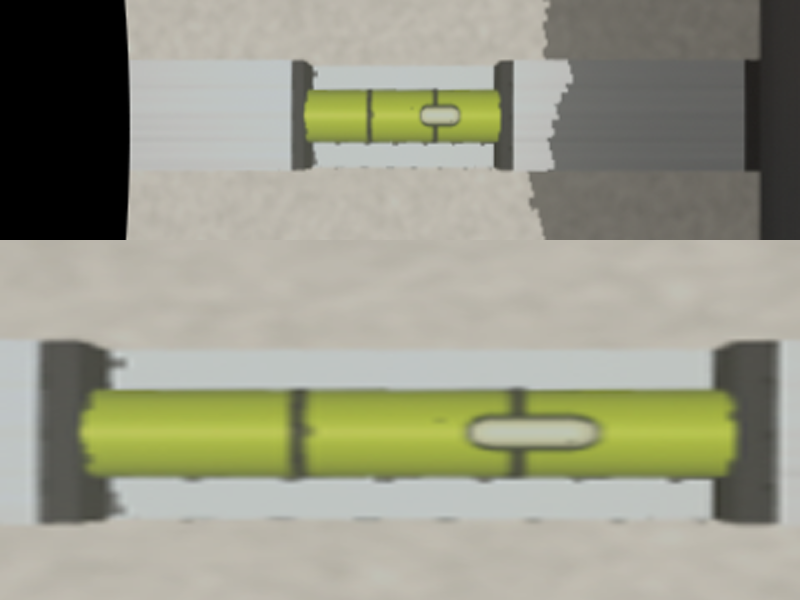

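Call:
drive_tool([
  [[0, 0, 0.05], 0.09, 1],
  [[0.03, -0.1, 0.08], 0.18, 1],
  [[0.06, -0.2, 0.08], 0.27, 1],
  [[0.09, -0.32, 0.08], 0.36, 1],
  [[0.12, -0.44, 0.08], 0.45, 1],
  [[0.15, -0.56, 0.08], 0.54, 1],
  [[0.18, -0.68, 0.08], 0.63, 1],
  [[0.207, -0.792, 0.08], 0.72, 1],
  [[0.207, -0.792, 0.08], 0.81, 1],
  [[0.207, -0.792, 0.08], 0.9, 1],
  [[0.207, -0.792, 0.08], 0.98, 1],
  [[0.207, -0.792, 0.08], 1, 1],
])

```text
t: 10.3
eef_pos: [0.5843, -0.1782, 0.1381]
ee_rot: [-1.571, 0.001, -2.893]
force: [-0.1, -0.1, 0.5]
width: 0.0879
```

Run:
```python
from h import *
s=get_state();w=grab_frame("wrist");T=wcam(s,w);print(s["eef_pos"],s["ee_rot"],s["q"])
print(wpix(T,w,[.5845,-.1775,.09]))
for r in regions_of(w,"knob_grip")[:1]: print(r["confidence"],r["box"])
```

```text
[ 0.58434964 -0.17815869  0.13811548] [-1.57053632e+00  6.43203974e-04 -2.89345273e+00] [ 2.35020742e-02  3.23568206e-01 -2.53808853e-01  1.31572261e-04
 -9.92734311e-01  1.79536224e+00]
(np.float64(325.55583892128556), np.float64(259.0561354586276))
0.56 [280.2, 206.8, 370.0, 299.6]
```

Call:
drive_tool([
  [[0, 0, -0.1], 0, 1],
  [[0, 0, -0.2], 0, 1],
  [[0, 0, -0.25], 0, 1],
  [[0, 0, -0.265], 0, 1],
  [[0, 0, -0.265], 0, 0.75],
  [[0, 0, -0.265], 0, 0.6],
  [[0, 0, -0.265], 0, 0.5],
  [[0, 0, -0.265], 0, 0.5],
  [[0, 0, -0.265], 0, 0.4],
  [[0, 0, -0.265], 0, 0.4],
], newtons=25)

```text
t: 11.4
eef_pos: [0.5846, -0.1774, 0.0587]
ee_rot: [-1.57, 0.001, -2.896]
force: [0.8, -1.6, 1.4]
width: 0.0492
```

Call:
drive_tool([
  [[0, 0, 0], -0.09, 0.4],
  [[0, 0, 0], -0.18, 0.4],
  [[0, 0, 0], -0.27, 0.4],
  [[0, 0, 0], -0.36, 0.4],
  [[0, 0, 0], -0.45, 0.4],
  [[0, 0, 0], -0.54, 0.4],
  [[0, 0, 0], -0.63, 0.4],
  [[0, 0, 0], -0.72, 0.4],
  [[0, 0, 0], -0.81, 0.4],
  [[0, 0, 0], -0.9, 0.4],
  [[0, 0, 0], -0.98, 0.4],
  [[0, 0, 0], -1, 0.4],
])

```text
t: 12.6
eef_pos: [0.5836, -0.179, 0.0587]
ee_rot: [-1.569, 0.002, 1.811]
force: [-2.3, -10.4, 3.3]
width: 0.0492
```

Call:
drive_tool([
  [[0, 0, 0], -0.09, 0.4],
  [[0, 0, 0], -0.18, 0.4],
  [[0, 0, 0], -0.27, 0.4],
  [[0, 0, 0], -0.36, 0.4],
  [[0, 0, 0], -0.45, 0.4],
  [[0, 0, 0], -0.54, 0.4],
  [[0, 0, 0], -0.63, 0.4],
  [[0, 0, 0], -0.72, 0.4],
  [[0, 0, 0], -0.81, 0.4],
  [[0, 0, 0], -0.9, 0.4],
  [[0, 0, 0], -0.98, 0.4],
  [[0, 0, 0], -1, 0.4],
])

```text
t: 13.8
eef_pos: [0.5818, -0.178, 0.0586]
ee_rot: [-1.571, 0.004, 0.24]
force: [-8.1, -2.5, 8.8]
width: 0.0498
```

Call:
drive_tool([
  [[0, 0, 0], -0.08, 0.4],
  [[0, 0, 0], -0.1, 0.4],
  [[0, 0, 0], -0.1, 0.4],
])

```text
t: 14.1
eef_pos: [0.5818, -0.1778, 0.0586]
ee_rot: [-1.571, 0.004, 0.086]
force: [-9.3, -1.8, 9.2]
width: 0.0494
```

Call:
drive_tool([
  [[0, 0, 0], 0, 0.7],
  [[0, 0, 0], 0, 0.9],
  [[0, 0, 0.03], 0, 1],
  [[0, 0, 0.15], 0.08, 1],
  [[0, 0, 0.26], 0.16, 1],
  [[0.02, 0.16, 0.26], 0.24, 1],
  [[0.04, 0.32, 0.26], 0.32, 1],
  [[0.06, 0.48, 0.24], 0.32, 1],
  [[0.064, 0.62, 0.2], 0.32, 1],
  [[0.064, 0.7, 0.19], 0.32, 1],
  [[0.064, 0.7, 0.19], 0.32, 1],
  [[0.064, 0.7, 0.19], 0.32, 1],
])

```text
t: 15.3
eef_pos: [0.6037, 0.0337, 0.1156]
ee_rot: [-1.571, -0.0, 0.592]
force: [-0.2, -0.5, -0.3]
width: 0.0879
```

```bash
python3 b.py pics/b2.png
```

```text
15.3 [0.60366859 0.03371641 0.11555507] [-1.57094154e+00 -2.70442517e-04  5.92409003e-01] -1.357106044718687 [-0.24967892 -0.45951676 -0.30217665]
bubble 0.69 [28.4, 12.4, 109.1, 94.2] along/across mm -158.9 -1.0 [np.float64(65.4), np.float64(49.6)]
bubble 0.68 [311.0, 123.7, 337.6, 134.3] along/across mm 0.8 1.4 [np.float64(9.9), np.float64(5.0)]
level_mid 0.86 [154.6, 56.9, 491.7, 220.8] along/across mm 0.8 1.4 [np.float64(180.0), np.float64(28.9)]
```

View pics/b2.png

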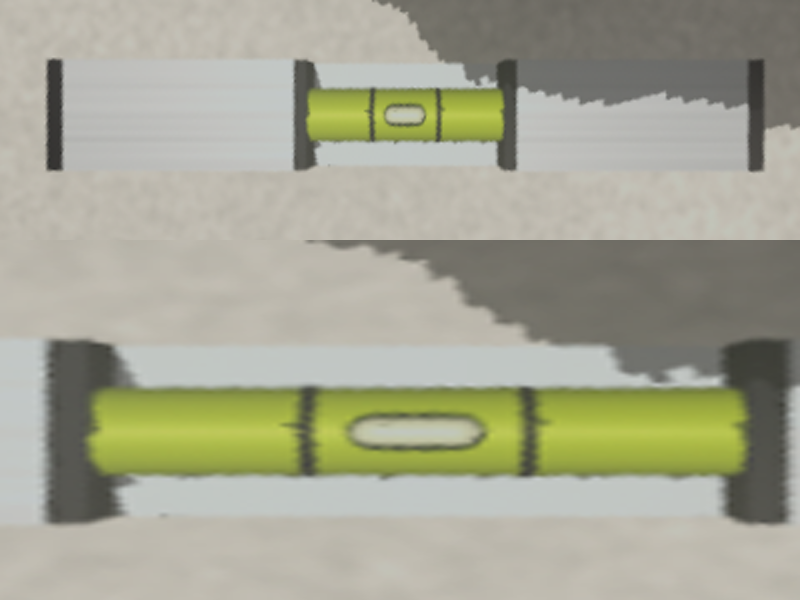

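Call:
drive_tool([
  [[-0.04, 0, 0.02], 0.09, 0.8],
  [[-0.08, 0, 0.03], 0.18, 0.6],
  [[-0.12, 0, 0.03], 0.27, 0.4],
  [[-0.16, 0, 0.03], 0.36, 0.2],
  [[-0.2, 0, 0.03], 0.45, 0],
  [[-0.236, 0.01, 0.03], 0.54, 0],
  [[-0.236, 0.01, 0.02], 0.63, 0],
  [[-0.236, 0.01, 0], 0.72, 0],
  [[-0.236, 0.01, -0.03], 0.778, 0],
  [[-0.236, 0.01, -0.05], 0.778, 0],
  [[-0.236, 0.01, -0.06], 0.778, 0],
  [[-0.236, 0.01, -0.06], 0.778, 0],
], newtons=20)

```text
t: 16.65
eef_pos: [0.5325, 0.0355, 0.0969]
ee_rot: [-1.57, 0.0, 1.81]
force: [0.2, 0.8, 0.1]
width: 0.0014
```

```bash
python3 b.py pics/b3.png
cat > p.py <<'E'
from station import *;s=get_state();print(s["width"],s["force"])
E
python3 p.py
```

```text
16.65 [0.53252428 0.03545956 0.09687431] [-1.57014710e+00  1.16483036e-04  1.80988632e+00] -0.19497933716477098 [0.19051492 0.7722934  0.05316106]
bubble 0.66 [317.0, 178.4, 333.1, 203.9] along/across mm 0.4 1.6 [np.float64(10.4), np.float64(5.8)]
level_mid 0.63 [291.3, 0.0, 355.9, 366.4] along/across mm -25.9 1.5 [np.float64(178.8), np.float64(29.1)]
0.0008733517494809641 [-0.04697429  0.00738767  0.56510767]
```

View pics/b3.png

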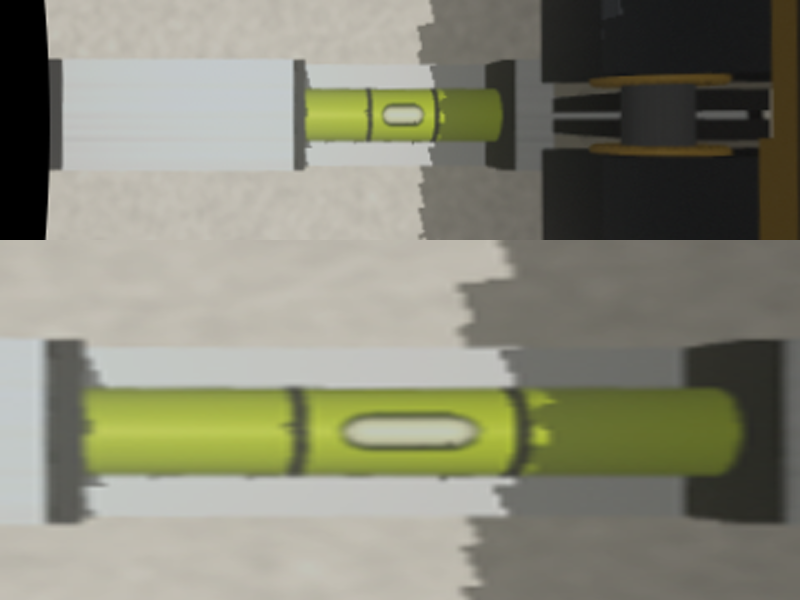

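Call:
drive_tool([
  [[0, 0, -0.006], 0, 0],
  [[0, 0, -0.01], 0, 0],
  [[0, 0, -0.013], 0, 0],
  [[0, 0, -0.015], 0, 0],
  [[0, 0, -0.015], 0, 0],
])

```text
t: 17.3
eef_pos: [0.5326, 0.036, 0.0925]
ee_rot: [-1.571, 0.0, 1.813]
force: [0.1, 1.6, -0.2]
width: 0.0003
```

Call:
drive_tool([
  [[0, 0, -0.002], 0, 0],
  [[0, 0, -0.004], 0, 0],
  [[0, 0, -0.006], 0, 0],
  [[0, 0, -0.006], 0, 0],
])

```text
t: 17.7
eef_pos: [0.5328, 0.036, 0.0913]
ee_rot: [-1.571, 0.0, 1.813]
force: [-2.6, 1.6, 5.1]
width: 0.0005
```

Call:
drive_tool([
  [[0, 0, 0], 0, 0],
  [[0, 0, 0], 0, 0],
  [[0, 0, 0], 0, 0],
  [[0, 0, 0], 0, 0],
  [[0, 0, 0], 0, 0],
  [[0, 0, 0], 0, 0],
  [[0, 0, 0], 0, 0],
  [[0, 0, 0], 0, 0],
  [[0, 0, 0], 0, 0],
  [[0, 0, 0], 0, 0],
  [[0, 0, 0], 0, 0],
  [[0, 0, 0], 0, 0],
])

```text
t: 18.9
eef_pos: [0.5327, 0.036, 0.0913]
ee_rot: [-1.571, 0.0, 1.813]
force: [-2.2, 0.3, 5.0]
width: 0.0003
```

```bash
python3 b.py pics/b4.png; python3 p.py
```

```text
18.9 [0.53272559 0.03597348 0.09132195] [-1.57109500e+00  5.29102080e-05  1.81294365e+00] -0.19288805988826918 [-2.24945301  0.25502335  5.04977533]
bubble 0.72 [316.4, 182.7, 332.0, 206.0] along/across mm 0.5 1.5 [np.float64(10.0), np.float64(5.6)]
level_mid 0.76 [293.3, 1.6, 359.4, 369.9] along/across mm -25.9 1.5 [np.float64(174.6), np.float64(28.5)]
0.0006492597472632854 [-2.32134729 -0.15260794  5.77783339]
```

View pics/b4.png

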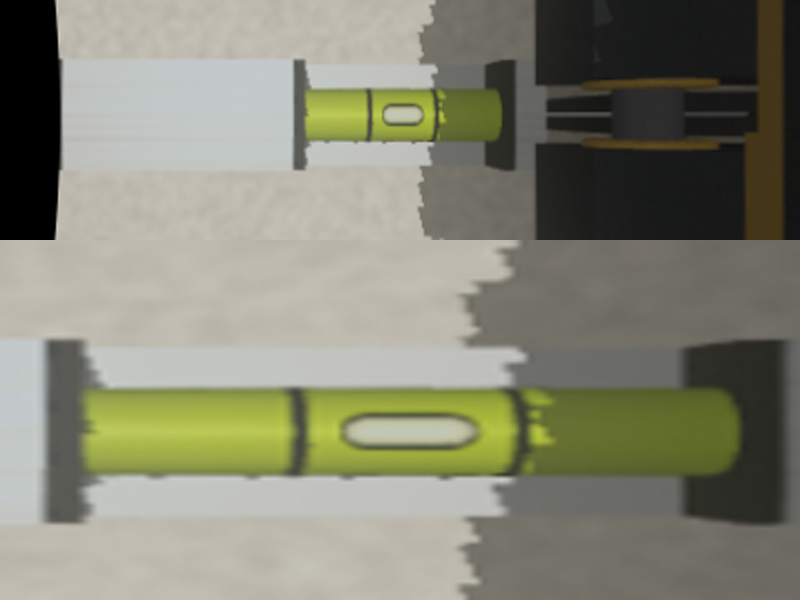

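The bubble sits centred between the lines: its centre is at column 410 and the midpoint of the lines is about 408. The finger press is steady at about 5 N, so I'm handing the job in.

```bash
python3 -c "
from station import *;print(job_done());print(get_state()['t'],get_state()['force'])"
```

```text
the job is handed in; nothing more can be done
None
the job is handed in; nothing more can be done
```

The board is level and the job is handed in, with the arm still pressing the spirit level down on the board.

- **Placing:** I took the level that lay farthest from the base and set it down gently, vial up, about 1.5 mm from the open middle. It is in line from the knob to the set feet.
- **Levelling:** The bubble started about 10 mm off, towards the set feet. With the level let go, I turned the knob about 3.3 rad clockwise, which centred it.
- **Pressing:** The closed fingers press on the level's top about 45 mm from its middle, towards the set feet.

**Last checks (t = 18.9 s):** After 1.2 s of steady pressing the push was 5.0 to 5.8 N down, with about 2.3 N sideways. The bubble was about 0.2 mm from the midpoint of the lines by the picture. Its offset from the level's own middle could not be checked by the network, because the gripper hid part of the level.

No moves came near the pot, ring, jug or scraper, but I did not look at them again at the end. The network also reported one false bubble near the picture's edge, which I ignored.

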